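# Feed a battery pack through the chute flap

### The job

Push the black battery pack along the feed deck into the chute, through the hanging flap and on over the sill, so that it slides down to the end stop by itself; then draw the fingers out of the chute so that the flap hangs shut behind it. Only push the pack: do not pick it up or tip it over, and leave the other things on the deck and the table where they are.

Things in the scene. Friction and masses are not known exactly. Their poses are not given: they have to be found in the camera images.
- station: Fixed feed station; place and heading vary. Origin on the table straight under the flap; own x runs down the chute (away from the robot), y left, z up. Level grey feed deck, top 110 mm above the table, 300 mm wide, from x=-260 to -10 mm, then a 120 mm wide level sill to x=+25 mm, then a slide. Open above: no bar crosses the chute.
- guides (a point): Point on the deck on the centre line, 62 mm before the flap, where two flared steel guides (30 mm above the deck) begin, about 165 mm apart. They narrow to the throat: two upright steel cheeks, 110 mm apart inside, 56 mm above the deck, from station x=-8 to +27 mm.
- throat (a point): Point on the deck surface (z=0.110 m) in the middle of the throat, straight under the shut flap.
- sill (a point): Middle of the far edge of the level sill (station x=+25 mm, z=110 mm). From here a slick white slide, 110 mm wide, falls at 22 degrees for 200 mm along the slope to a steel end stop. A pack resting against the stop has its origin at about station x=+166 mm, z=+52 mm.
- flap (a joint): Gravity flap of bare 3 mm steel, about 60 g, free on two stub pins in the cheeks, 50 mm above the deck at station x=0. Value in rad: 0 = hanging shut, upright; grows as the lower edge swings down-chute, stop at 1.45. It cannot swing towards the deck and falls shut by its own weight. The pushed pack opens it to about 1 rad.
- flap_edge (a point): Middle of the flap's lower edge, 48 mm below its pins. The flap is U-shaped: a plate 104 mm wide, 26 mm tall (2 to 28 mm above the deck when shut) on two 8 mm side straps. The 88 mm wide gap between the straps is open at the top, so upright fingers behind the pack can follow it up to 15 mm past the flap line.
- pack: Battery pack: flat black block, 90 mm long (own x), 70 wide, 26 tall, 0.28 to 0.46 kg, brass contact strip on top at its +x end, towards the chute. Origin at the centre of its underside. Starts on the deck 130 to 170 mm before the flap, up to 30 mm off centre, 0.25 rad askew; friction 0.6. Once pushed until its middle is past the sill's end (rear end 20 mm before the flap line) it tips and slides down alone.
- tape: Bystander: roll of clear tape, 48 mm across, 19 mm tall, flat on the deck outside the left guide. Origin at centre of underside.
- relay: Bystander: small relay block, 34 x 30 x 50 mm, standing on the deck outside the right guide. Origin at centre of underside.
- meter: Bystander: hand multimeter, 150 x 75 x 34 mm, on the table to the right. Origin at centre of underside.
- mug: Bystander: white mug, 80 mm across, 95 mm tall, on the table to the right.
- driver: Bystander: screwdriver lying on the table to the left.
- jar: Bystander: small jar, 64 mm across, 80 mm tall, on the table left.
There are look-alikes about, which are no part of the job. Leave any brown, purple or white look-alike of the pack alone.

How it is judged:
On the way, in this order (a step that is already met when the one before it is completed fails the run):
1. the pack lies in the throat, holding the flap open (x of pack in the frame of station between -0.04 and 0.04 m and value of joint flap above 0.4 rad), for 0.1 s.
2. the pack has gone over the sill and down the slide (x of pack in the frame of station above 0.13 m and z of pack in the frame of station below 0.08 m), for 0.1 s.
At the end, for the whole second after the job is handed in: The pack lies still at the foot of the slide against the end stop (origin 140 to 185 mm past the flap, lying on the slide, not turned over), the flap hangs shut (within 0.08 rad), and the fingers are out of the chute: back before the flap or at least about 60 mm above the deck (x of pack in the frame of station between 0.14 and 0.185 m and y of pack in the frame of station between -0.03 and 0.03 m and z of pack in the frame of station between 0.035 and 0.07 m and angle between pack's own z axis and vertical below 0.6 rad and linear speed of pack below 0.02 m/s and value of joint flap below 0.08 rad and (x of the grasp point in the frame of station below -0.01 m or z of the grasp point in the frame of station above 0.19 m)); the robot touches nothing.
It fails at once if the pack is picked up (more than 12 mm above the deck) (height (world z) of pack above 0.122 m).
It fails at once if the pack is tipped over (angle between pack's own z axis and vertical above 0.8 rad).
It fails at once if the pack is pushed off the deck (x of pack in the frame of station below 0.05 m and height (world z) of pack below 0.09 m).
It fails at once if a bystander is disturbed (moved more than 30 mm) (distance of any of tape, relay, meter, mug, driver, jar from where it was at the start of the episode above 0.03 m).
It also fails if it takes over 42 s, if anything falls off the work surface, if the arm or the gripper's body presses on something with over 40 N, if the wrist force passes 120 N, or if a joint passes its speed limit or range.

### The arm

A 7-joint arm with a two-finger parallel gripper is mounted at the origin on the work surface. World frame = base frame: x ahead of the robot, y to its left, z up, the work surface at z = 0. Lengths are in m, angles in rad, forces in N, time in s.
With the tool pointing down it reaches from about 0.4 to 0.85 m from the base axis. Payload 4.5 kg.
Tool frame: the origin (TCP) lies between the finger pads; the fingertips stand 19 mm ahead of it and the grasp point (between the pads) is the TCP (r.tips_ahead is the distance from the TCP to the fingertips, in m); z points along the fingers, y is the line along which they close (so a half turn about z gives the same grasp; the last joint's range is limited). The gripper opens to 88 mm and grips with 3 to 60 N. Pads are 18 mm wide; open, the fingers measure 123 mm over their backs; the gripper's body (75 mm by 187 mm) begins 45 mm behind the grasp point.
Start: joints at [-1.288, 0.689, -0.195, 1.565, 0.157, 0.902, -0.215], TCP at [0.154, 0.606, 0.258] pointing down, gripper open.
Joint ranges: [-3.01, 3.01], [-0.46, 2.08], [-1.47, 1.51], [0.13, 2.56], [-1, 4.14], [0.04, 2.09], [-2.66, 2.66]. Speed limits (rad/s): [2.57, 2.57, 3.14, 3.14, 3.14, 3.14, 3.14].

### API

Orientations are given as a unit quaternion [x, y, z, w].
In Python, from plant import r, cams, models gives the robot as it stands. The module is installed in compiled form; this text tells all that it offers.
- The arm moves only by the tool jog_arm, never from a script. Its arguments are lists of equal length, an entry for each row: "turn": the turn, a rotation vector about the tool's x, y, z in rad, a list of three; "translation": the shift along the tool's x, y, z in m, a list of three; "grip": the closure, from 0 (fully open) to 1 (shut). In form: {"turn": [[ax, ay, az], ...], "translation": [[tx, ty, tz], ...], "grip": [grip, ...]}. A call has 1 to 20 rows; each row is the pose to reach, as a shift and turn from the pose commanded when the call began, along the tool's axes at that moment; what a row does not reach only later rows make up. A row lasts 1/8 s, in which the tool goes at most 62.5 mm and 10.7 degrees, less where a joint would pass 70% of its speed; a pose out of reach is approached as far as the arm can. A call with a gripper value outside its range is refused whole. The fingers move at their own pace and stop on an object; "force" is the grip in N (left out, the last holds). Time passes only in rows, so rows that repeat a pose let the fingers close. It gives the time, the measured TCP pose, the force, the opening and the grip force at its end, in the units of the state.
- r.get_state(): the state, without advancing time (a new reading comes with each control period).
- cams.snapshot(name): name is "side" or "top"; returns the picture (384x512x3 uint8, red, green, blue); there is no depth.
- cams.camera_params(name): a dict with "fx", "fy", "cx", "cy" (pixels), "k1" (the pictures are not rectified: a ray, as slopes to the right and down, at radius r is drawn at 1 + k1 r^2 times it, then the intrinsics apply), "eye" and "orientation" of the camera in the world. Camera axes: x right, y up, looking along -z (the intrinsics and any distortion apply to the point x, -y, -z); pixel columns grow to the right and rows downward; lengths in m; the calibration is good to about 2 mm. A picture is of the moment at which its call begins. camera_params takes no time and is no camera call.
- r.finish_job(): hands the job in; it is judged then, once.
Trained networks look in the newest picture that a camera, given by its name, has taken for a name from the list of things; names that differ only in an ending like _2 or _b are one class to them, and where a whole thing is asked for, a point or a joint stands for the part that bears it (a point fixed in the world has none). Each returns a list of dicts, best first, with "p" (0 to 1); they miss things now and then, are a little off and sometimes report something else, mostly with a low value. They report only what shows in the picture. A call takes as long as a camera call. They do not tell look-alikes from the thing itself.
- models.find_in(camera, name): "position" ([x, y, z] in m, in world coordinates, good to about 4 mm: the middle of the surface that is visible of it).
- models.masks_of(camera, name): "pixels" (384x512 bool, what is visible of it).
- models.place_of(camera, name): "position" ([x, y, z] in m, in world coordinates, good to about 4 mm: a listed point, or the origin of a listed thing).
The state is a dict: "clock": time; "q": joint angles; "qd": joint speeds; "joint_torque": joint torques, N m; "tool_pos": TCP position; "eef_rot": TCP orientation; "contact_force": force on the tool from outside, world axes, zero at the start; "moment": the same for the moment, N m; "opening": opening from 0.0 (shut) to 1.0 (fully open); "finger_force": force on a finger pad.
Only numpy, scipy, OpenCV 4.12 (cv2) and the standard library are available. Lean on these libraries where they do the work, as an engineer would, in place of code of your own. Each camera call takes 0.05 s, during which the arm holds its last target. There are 200 camera calls.

## Working session

There is one attempt and no reset: what is moved stays moved. The work goes in short steps, Python scripts to look and compute and a tool call to move; the robot and the scene stay as the last step left them, time stands still between calls to the robot, and variables do not carry over. Pictures are saved under pics/ and viewed, at most 10 in all, crops included, and the job is handed in when it is done.

Besides the shell and the picture viewer there is one more tool, called by a JSON object that holds its "method" and its "body", one argument or row to a line. jog_arm: Moves the arm, as the interface text tells. Its arguments: {"type":"object","properties":{"turn":{"type":"array"},"translation":{"type":"array"},"grip":{"type":"array"},"force":{"type":"number"}},"required":["turn","translation","grip"]}

```bash
mkdir -p pics
cat > h.py <<'E'
import numpy as np, cv2
from scipy.spatial.transform import Rotation as R
from plant import r, cams, models
def snap(n,f):
    im=cams.snapshot(n); cv2.imwrite('pics/'+f,im[:,:,::-1]); return im
def ray(n,u,v):
    c=cams.camera_params(n)
    d=np.array([(u-c['cx'])/c['fx'],(v-c['cy'])/c['fy']]); s=d.copy()
    for _ in range(20): s=d/(1+c['k1']*(s@s))
    return np.array(c['eye']),R.from_quat(c['orientation']).apply([s[0],-s[1],-1])
def atz(n,u,v,z):
    e,d=ray(n,u,v); return e+d*(z-e[2])/d[2]
def proj(n,p):
    c=cams.camera_params(n); q=R.from_quat(c['orientation']).inv().apply(np.array(p)-c['eye'])
    s=np.array([q[0],-q[1]])/-q[2]; s=s*(1+c['k1']*(s@s))
    return s*[c['fx'],c['fy']]+[c['cx'],c['cy']]
def two(a,b):
    (e,d),(f,g)=ray('top',*a),ray('side',*b)
    t=np.linalg.lstsq(np.c_[d,-g],f-e,rcond=None)[0]
    p,q=e+d*t[0],f+g*t[1]; return (p+q)/2,np.linalg.norm(p-q)
E
python3 - <<'E'
from h import *
np.set_printoptions(precision=4,suppress=True)
a=snap('top','t0.png'); b=snap('side','s0.png')
for c in('top','side'):
    print(c,cams.camera_params(c))
    for n in('pack','throat','guides','sill','tape','relay'):
        for d in models.place_of(c,n): 
            p=np.array(d['position']); print(c,n,round(d['p'],2),p,proj(c,p).round())
s=r.get_state();print(s['tool_pos'],s['eef_rot'],s['clock'],s['contact_force'])
E
```

```text
top {'fx': 425.4567127657087, 'fy': 425.4567127657087, 'cx': 249.53096847000995, 'cy': 193.11665016508618, 'k1': -0.09337218174950182, 'eye': array([ 0.3287, -0.0287,  1.2874]), 'orientation': array([-0.0568,  0.0569,  0.7137, -0.6958])}
top pack 0.91 [0.583  0.176  0.0008] [182. 180.]
top pack 0.86 [ 0.305  -0.1963 -0.0012] [306. 268.]
top pack 0.79 [ 0.5032 -0.0649  0.1102] [262. 199.]
top throat 0.81 [ 0.6694 -0.0736  0.1045] [263. 142.]
top guides 0.93 [ 0.6051 -0.073   0.1104] [263. 163.]
top sill 0.97 [ 0.6935 -0.0702  0.1084] [262. 133.]
top tape 0.7 [ 0.6684 -0.0771  0.1113] [264. 141.]
top tape 0.47 [0.6324 0.0415 0.1048] [223. 155.]
top relay 0.65 [ 0.6206 -0.1921  0.1091] [305. 157.]
top relay 0.38 [ 0.608  -0.0742  0.1121] [264. 162.]
top relay 0.2 [0.6336 0.0416 0.1072] [223. 155.]
side {'fx': 368.0544690172563, 'fy': 368.0544690172563, 'cx': 252.88593879394932, 'cy': 196.55924195489453, 'k1': 0.012665176582429452, 'eye': array([ 0.1096, -0.7695,  0.688 ]), 'orientation': array([ 0.4571, -0.1055, -0.2172,  0.856 ])}
side pack 0.94 [ 0.303  -0.1961 -0.0029] [217. 297.]
side pack 0.59 [ 0.5834  0.1742 -0.0018] [250. 191.]
side pack 0.58 [ 0.509  -0.0627  0.1068] [265. 206.]
side pack 0.57 [0.3999 0.1758 0.0049] [199. 204.]
side pack 0.47 [ 0.6679 -0.0729  0.1122] [315. 191.]
side throat 0.56 [ 0.6679 -0.0734  0.1148] [315. 190.]
side guides 0.91 [ 0.6088 -0.0709  0.1119] [297. 196.]
side sill 0.62 [ 0.6919 -0.0756  0.1106] [323. 189.]
side tape 0.64 [ 0.6089 -0.0734  0.1122] [298. 197.]
side tape 0.46 [0.6324 0.0403 0.1102] [284. 177.]
side relay 0.89 [ 0.6224 -0.1937  0.1109] [329. 218.]
[0.1539 0.6058 0.2578] [0.1241 0.9923 0.0001 0.    ] 0.7 [-0.5236  0.2703  0.3754]
```

Run:
```python
import cv2
a=cv2.imread('pics/t0.png')[100:290,160:340];b=cv2.imread('pics/s0.png')[120:320,180:380]
a=cv2.resize(a,None,fx=3.1,fy=3.1,interpolation=2);b=cv2.resize(b,None,fx=3.6,fy=3.0,interpolation=2)
cv2.imwrite('pics/ta.png',a);cv2.imwrite('pics/sb.png',b)
```

```text
(no output)
```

View pics/ta.png

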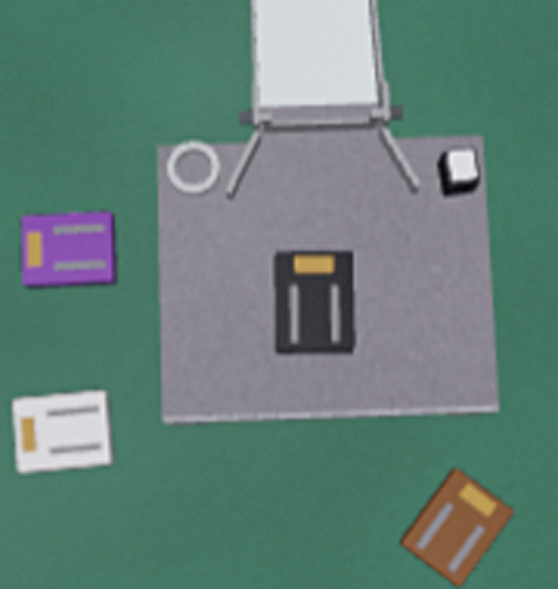

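View pics/sb.png

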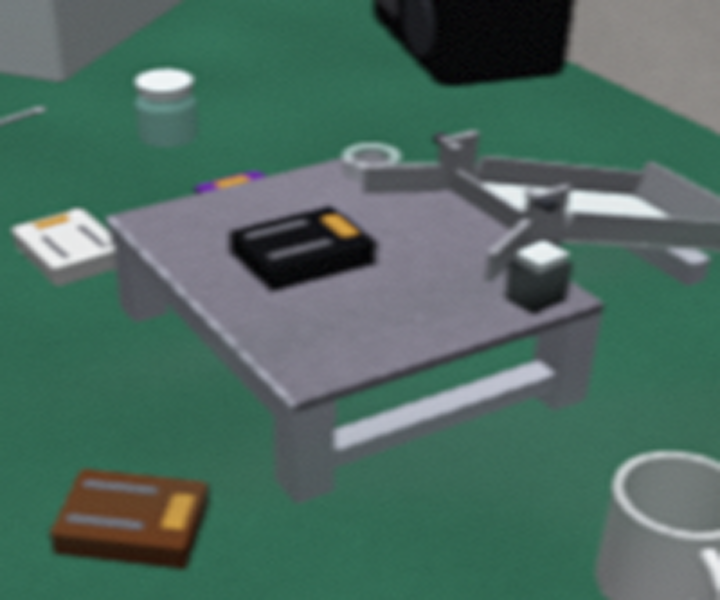

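View pics/t0.png

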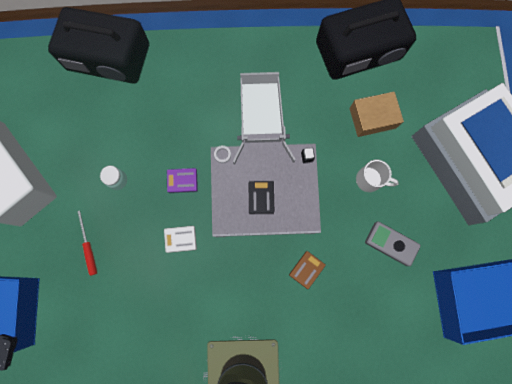

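The black pack lies on the deck at top pixel (262,197). The look-alikes are purple (182,180), white (180,239) and brown (307,269), all on the table. I choose the black one on the deck; its brass strip faces the chute. Next I measure it and the station.

Run:
```python
from h import *
np.set_printoptions(precision=4,suppress=True)
T=lambda u,v:(160+u/3.1,100+v/3.1)
S=lambda u,v:(180+u/3.6,120+v/3.0)
print('deck');[print(atz('top',*T(*p),.11)) for p in((158,147),(482,137),(498,410),(163,422))]
print('packtop');[print(atz('top',*T(*p),.136)) for p in((276,253),(352,251),(353,353),(276,353))]
print('brass',two(T(314,264),S(340,226)))
print('near deck corner',two(T(498,411),S(295,407)))
print('left deck corner',two(T(163,421),S(108,220)))
print('right far',two(T(482,137),S(602,303)))
print('guide starts',atz('top',*T(231,194),.14),atz('top',*T(416,188),.14), 'cheeks',atz('top',*T(258,118),.166),atz('top',*T(384,118),.166))
for c in('top','side'):
    g=[d for d in models.masks_of(c,'pack')]
    for d in g:
        v,u=np.nonzero(d['pixels']); print(c,d['p'],u.mean(),v.mean(),len(u), atz(c,u.mean(),v.mean(),.136))
        if c=='top' and abs(u.mean()-262)<8:
            pts=np.array([atz(c,a,b,.136)[:2] for a,b in zip(u,v)]); print(cv2.minAreaRect((pts*1000).astype(np.float32)))
```

```text
deck
[0.655  0.0756 0.11  ]
[ 0.6571 -0.2238  0.11  ]
[ 0.405  -0.2255  0.11  ]
[0.4021 0.0738 0.11  ]
packtop
[ 0.5478 -0.0307  0.136 ]
[ 0.5479 -0.0982  0.136 ]
[ 0.4568 -0.096   0.136 ]
[ 0.4585 -0.0284  0.136 ]
brass (array([ 0.5375, -0.0643,  0.1344]), np.float64(0.0005562185599273877))
near deck corner (array([ 0.4063, -0.2268,  0.1071]), np.float64(0.00434352753343656))
left deck corner (array([0.4041, 0.0741, 0.1045]), np.float64(0.001601288588436378))
right far (array([ 0.6573, -0.224 ,  0.11  ]), np.float64(0.0003825263469544429))
guide starts [0.6016 0.0081 0.14  ] [ 0.603  -0.1572  0.14  ] cheeks [ 0.6636 -0.0178  0.166 ] [ 0.6608 -0.1288  0.166 ]
top 0.98 260.920521945433 197.26097271648874 843 [ 0.5034 -0.0621  0.136 ]
((504.3566589355469, -63.860206604003906), (68.7999496459961, 94.1798324584961), 88.52684783935547)
top 0.95 181.7284122562674 180.7284122562674 718 [0.5551 0.1551 0.136 ]
top 0.89 179.12941176470588 238.6013071895425 765 [0.3959 0.1623 0.136 ]
top 0.75 307.0640326975477 269.0858310626703 734 [ 0.3058 -0.1799  0.136 ]
top 0.26 222.33009708737865 156.59223300970874 103 [0.6206 0.0419 0.136 ]
side 0.91 198.08843537414967 201.44444444444446 441 [0.3466 0.0078 0.136 ]
side 0.69 292.3823319392023 214.99734775068856 9803 [ 0.5306 -0.1636  0.136 ]
side 0.59 215.77556325823224 292.4419410745234 1154 [ 0.2655 -0.3007  0.136 ]
```

Two views give pack height 0.134 (0.136 expected) and deck height 0.105 to 0.110 (0.110 expected). The station flap line is at about (0.666, -0.074) with yaw 0.0075. The pack centre is (0.503, -0.063) with yaw -0.025, so its rear is at x≈0.458. Next I work out the jog to a spot behind the pack.

```bash
cat >> h.py <<'E'
def jog(ps,yaw):
    s=r.get_state(); A=R.from_quat(s['eef_rot']); p=np.array(s['tool_pos'])
    c,t=np.cos(yaw),np.sin(yaw)
    G=R.from_matrix(np.array([[-c,-t,0],[-t,c,0],[0,0,-1]]).T)  # tool x back, y left, z down
    print('turn',(A.inv()*G).as_rotvec().round(4))
    for q in ps: print(q,A.inv().apply(np.array(q)-p).round(4))
E
python3 - <<'E'
from h import *
np.set_printoptions(suppress=True)
jog([(.30,.45,.258),(.42,.30,.258),(.43,.15,.24),(.426,0,.22),(.426,-.064,.20),(.426,-.064,.137)],.0075)
E
```

```text
turn [ 0.0002 -0.     -0.2562]
(0.3, 0.45, 0.258) [-0.18   -0.115  -0.0002]
(0.42, 0.3, 0.258) [-0.3332 -0.2309 -0.0003]
(0.43, 0.15, 0.24) [-0.3798 -0.3738  0.0177]
(0.426, 0, 0.22) [-0.4129 -0.5202  0.0377]
(0.426, -0.064, 0.2) [-0.4286 -0.5822  0.0577]
(0.426, -0.064, 0.137) [-0.4286 -0.5822  0.1207]
```

{"method": "jog_arm", "body": {
  "turn": [
    [0, 0, -0.05],
    [0, 0, -0.1],
    [0, 0, -0.15],
    [0, 0, -0.2],
    [0, 0, -0.256],
    [0, 0, -0.256],
    [0, 0, -0.256],
    [0, 0, -0.256],
    [0, 0, -0.256],
    [0, 0, -0.256],
    [0, 0, -0.256],
    [0, 0, -0.256],
    [0, 0, -0.256],
    [0, 0, -0.256],
    [0, 0, -0.256],
    [0, 0, -0.256],
    [0, 0, -0.256],
    [0, 0, -0.256]
  ],
  "translation": [
    [-0.045, -0.029, 0],
    [-0.09, -0.058, 0],
    [-0.135, -0.086, 0],
    [-0.18, -0.115, 0],
    [-0.218, -0.144, 0],
    [-0.257, -0.173, 0],
    [-0.295, -0.202, 0],
    [-0.333, -0.231, 0],
    [-0.349, -0.279, 0.006],
    [-0.364, -0.326, 0.012],
    [-0.38, -0.374, 0.018],
    [-0.391, -0.423, 0.024],
    [-0.402, -0.472, 0.031],
    [-0.413, -0.52, 0.038],
    [-0.421, -0.551, 0.048],
    [-0.4285, -0.582, 0.058],
    [-0.4285, -0.582, 0.058],
    [-0.4285, -0.582, 0.058]
  ],
  "grip": [0.7, 0.7, 0.7, 0.7, 0.7, 0.7, 0.7, 0.7, 0.7, 0.7, 0.7, 0.7, 0.7, 0.7, 0.7, 0.7, 0.7, 0.7],
  "force": 20
}}

```text
clock: 3.05
tool_pos: [0.4263, -0.0629, 0.1999]
eef_rot: [-0.004, 1.0, 0.0, 0.0]
contact_force: [0.5, 0.4, 1.3]
opening: 0.3
finger_force: 0.0
```

{"method": "jog_arm", "body": {
  "turn": [
    [0, 0, 0],
    [0, 0, 0],
    [0, 0, 0],
    [0, 0, 0],
    [0, 0, 0],
    [0, 0, 0],
    [0, 0, 0],
    [0, 0, 0],
    [0, 0, 0],
    [0, 0, 0],
    [0, 0, 0],
    [0, 0, 0],
    [0, 0, 0],
    [0, 0, 0]
  ],
  "translation": [
    [0, 0, 0.03],
    [0, 0, 0.063],
    [0, 0, 0.063],
    [-0.012, 0, 0.063],
    [-0.02, 0, 0.063],
    [-0.028, 0, 0.063],
    [-0.038, -0.001, 0.063],
    [-0.048, -0.002, 0.063],
    [-0.058, -0.003, 0.063],
    [-0.068, -0.004, 0.063],
    [-0.078, -0.005, 0.063],
    [-0.088, -0.006, 0.063],
    [-0.098, -0.007, 0.063],
    [-0.098, -0.007, 0.063]
  ],
  "grip": [0.7, 0.7, 0.7, 0.7, 0.7, 0.7, 0.7, 0.7, 0.7, 0.7, 0.7, 0.7, 0.7, 0.7]
}}

```text
clock: 4.8
tool_pos: [0.5263, -0.0701, 0.1368]
eef_rot: [-0.003, 1.0, 0.0, 0.002]
contact_force: [-0.1, 0.8, 0.8]
opening: 0.301
finger_force: 0.0
```

Run:
```python
from h import *
a=snap('top','t1.png');b=snap('side','s1.png')
a=cv2.resize(a[100:250,190:340],None,fx=2.6,fy=4);b=cv2.resize(b[120:270,220:370],None,fx=2.6,fy=4)
cv2.imwrite('pics/m1.png',np.hstack([a,b])[:,:,::-1])
for c in('top','side'): print([(d['p'],np.round(d['position'],3)) for d in models.place_of(c,'pack')])
s=r.get_state();print(s['tool_pos'],s['contact_force'])
```

```text
[(0.95, array([0.576, 0.175, 0.004])), (0.78, array([0.403, 0.175, 0.005]))]
[(0.72, array([ 0.303, -0.197, -0.003])), (0.65, array([0.399, 0.181, 0.001])), (0.64, array([ 0.583, -0.068,  0.11 ])), (0.47, array([ 0.58 ,  0.173, -0.002]))]
[ 0.52449042 -0.07004071  0.13680901] [-0.10907741  0.1382718   0.21970384]
```

View pics/m1.png

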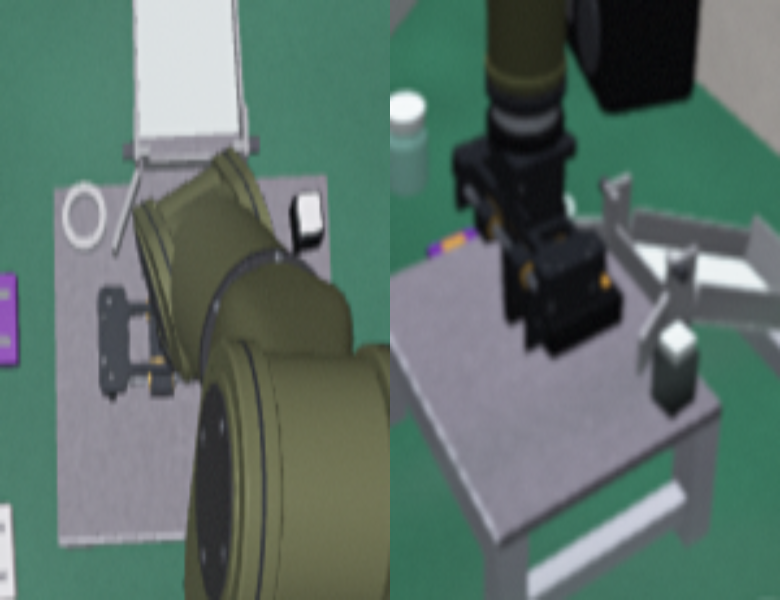

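The arm hides the top view. In the side view the pack (crop ~ (570,320)) sits square ahead of the fingers, at (0.583, -0.068) from the network. The deck's bystanders are unmoved. I go on into the throat.

{"method": "jog_arm", "body": {
  "turn": [
    [0, 0, 0],
    [0, 0, 0],
    [0, 0, 0],
    [0, 0, 0],
    [0, 0, 0],
    [0, 0, 0],
    [0, 0, 0],
    [0, 0, 0],
    [0, 0, 0],
    [0, 0, 0],
    [0, 0, 0]
  ],
  "translation": [
    [-0.01, -0.001, 0],
    [-0.02, -0.002, 0],
    [-0.03, -0.003, 0],
    [-0.04, -0.004, 0],
    [-0.05, -0.004, 0],
    [-0.06, -0.004, 0],
    [-0.07, -0.004, 0],
    [-0.08, -0.004, 0],
    [-0.09, -0.004, 0],
    [-0.098, -0.004, 0],
    [-0.098, -0.004, 0]
  ],
  "grip": [0.7, 0.7, 0.7, 0.7, 0.7, 0.7, 0.7, 0.7, 0.7, 0.7, 0.7]
}}

```text
clock: 6.38
tool_pos: [0.6238, -0.0732, 0.1368]
eef_rot: [-0.004, 1.0, 0.0, 0.002]
contact_force: [0.0, 0.7, -0.7]
opening: 0.297
finger_force: 0.0
```

Run:
```python
from h import *
b=snap('side','s2.png')
cv2.imwrite('pics/m2.png',cv2.resize(b[120:270,260:420],None,fx=4,fy=4)[:,:,::-1])
print([(d['p'],np.round(d['position'],3)) for d in models.place_of('side','pack')])
s=r.get_state();print(s['tool_pos'],s['contact_force'])
```

```text
[(0.94, array([0.397, 0.178, 0.004])), (0.9, array([ 0.304, -0.197, -0.002])), (0.66, array([ 0.683, -0.07 ,  0.107])), (0.49, array([ 0.582,  0.174, -0.001]))]
[ 0.62307273 -0.07317925  0.13697606] [-0.24621761  0.15451558  0.10714036]
```

View pics/m2.png

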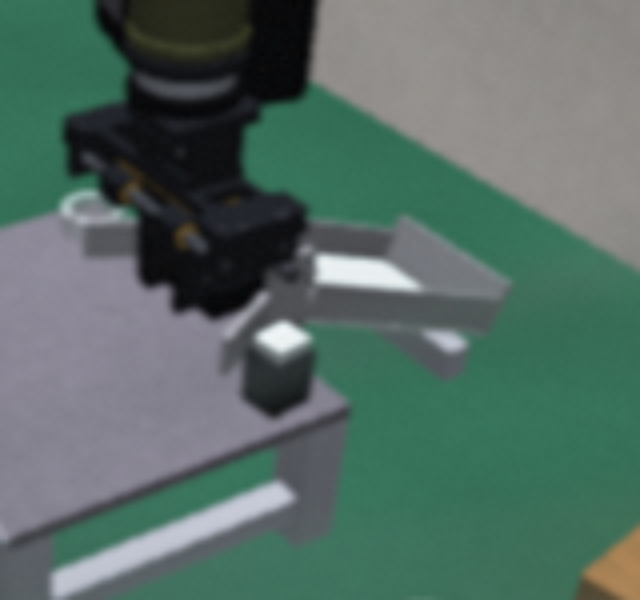

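The pack has entered the throat (around crop (230,300)) and has not slid yet; the slide is empty. I push the last 25 mm.

{"method": "jog_arm", "body": {
  "turn": [
    [0, 0, 0],
    [0, 0, 0],
    [0, 0, 0],
    [0, 0, 0],
    [0, 0, 0],
    [0, 0, 0],
    [0, 0, 0],
    [0, 0, 0]
  ],
  "translation": [
    [-0.006, 0, 0],
    [-0.012, 0, 0],
    [-0.018, 0, 0],
    [-0.023, 0, 0],
    [-0.025, 0, 0],
    [-0.025, 0, 0],
    [-0.025, 0, 0],
    [-0.025, 0, 0]
  ],
  "grip": [0.7, 0.7, 0.7, 0.7, 0.7, 0.7, 0.7, 0.7]
}}

```text
clock: 7.48
tool_pos: [0.6476, -0.0731, 0.1368]
eef_rot: [-0.004, 1.0, 0.0, 0.001]
contact_force: [-0.0, 0.3, -0.0]
opening: 0.299
finger_force: 0.0
```

Run:
```python
from h import *
b=snap('side','s3.png')
cv2.imwrite('pics/m3.png',cv2.resize(b[120:270,260:420],None,fx=4,fy=4)[:,:,::-1])
print([(d['p'],np.round(d['position'],3)) for d in models.place_of('side','pack')])
s=r.get_state();print(s['tool_pos'],s['contact_force'])
```

```text
[(0.91, array([0.398, 0.176, 0.004])), (0.73, array([ 0.766, -0.07 ,  0.078])), (0.71, array([ 0.302, -0.195, -0.003])), (0.56, array([ 0.582,  0.175, -0.001])), (0.5, array([ 0.69 , -0.074,  0.111]))]
[ 0.64727831 -0.07315783  0.13674538] [0.45478199 0.48119124 0.68139294]
```

View pics/m3.png

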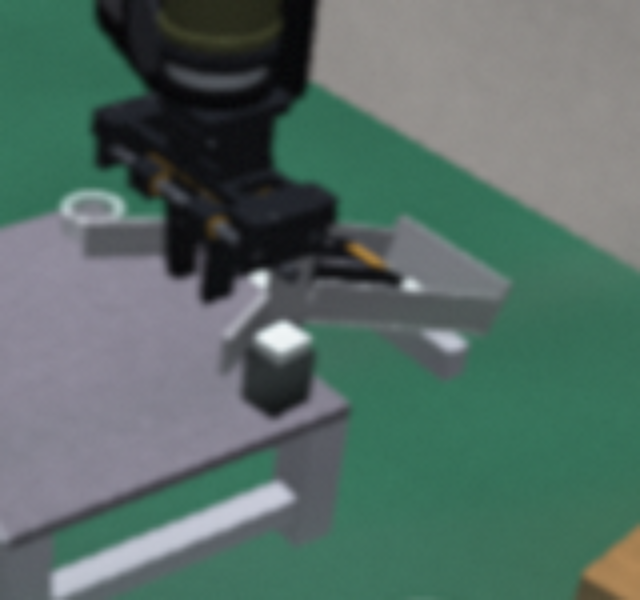

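The pack is on the slide, strip at crop (365,255), apparently still sliding at about +100 mm. I draw back, then check.

{"method": "jog_arm", "body": {
  "turn": [
    [0, 0, 0],
    [0, 0, 0],
    [0, 0, 0],
    [0, 0, 0],
    [0, 0, 0],
    [0, 0, 0],
    [0, 0, 0],
    [0, 0, 0],
    [0, 0, 0]
  ],
  "translation": [
    [0.02, 0, 0],
    [0.05, 0, 0],
    [0.09, 0, 0],
    [0.13, 0, 0],
    [0.17, 0, -0.02],
    [0.2, 0, -0.05],
    [0.2, 0, -0.1],
    [0.2, 0, -0.1],
    [0.2, 0, -0.1]
  ],
  "grip": [0.7, 0.7, 0.7, 0.7, 0.7, 0.7, 0.7, 0.7, 0.7]
}}

```text
clock: 8.7
tool_pos: [0.4471, -0.0748, 0.2365]
eef_rot: [-0.003, 1.0, -0.0, 0.0]
contact_force: [0.4, -0.5, -0.6]
opening: 0.301
finger_force: 0.0
```

Run:
```python
from h import *
a=snap('top','t4.png');b=snap('side','s4.png')
a=cv2.resize(a[50:200,200:330],None,fx=3,fy=4);b=cv2.resize(b[120:270,280:410],None,fx=3,fy=4)
cv2.imwrite('pics/m4.png',np.hstack([a,b])[:,:,::-1])
for c in('top','side'):
  print([(d['p'],np.round(d['position'],3)) for d in models.place_of(c,'pack')])
s=r.get_state();print(s['tool_pos'],s['contact_force'],s['clock'])
```

```text
[(0.95, array([ 0.835, -0.075,  0.05 ])), (0.72, array([0.402, 0.174, 0.002]))]
[(0.98, array([ 0.301, -0.198, -0.001])), (0.88, array([ 0.836, -0.069,  0.051])), (0.63, array([0.396, 0.181, 0.004])), (0.41, array([ 0.581,  0.175, -0.   ]))]
[ 0.44650169 -0.07456002  0.23563229] [-0.00512511 -0.36908613 -0.07683321] 8.9
```

View pics/m4.png

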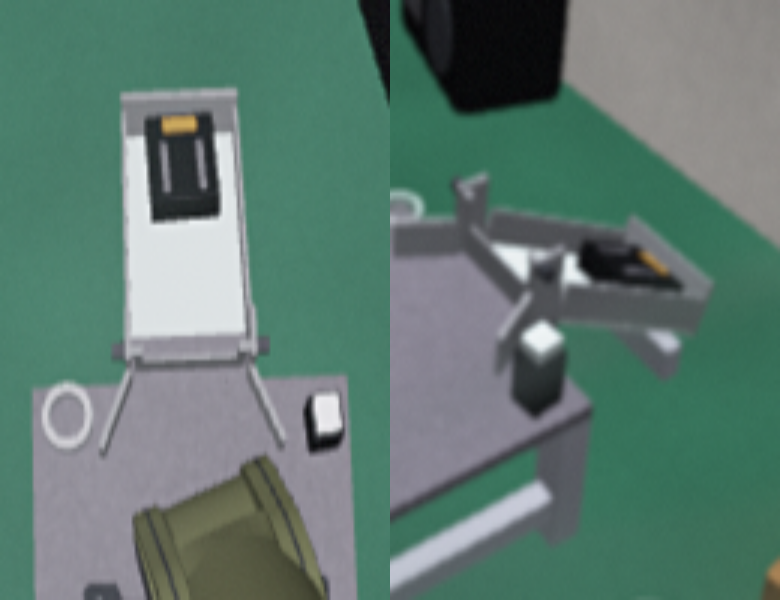

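The pack lies against the end stop (top crop (183,165)), at about station x +169 mm and z 50 mm. The flap looks shut, as it did at the start (crop (190,345)), and the tape and relay are in place. I hand in.

```bash
python3 -c "
from plant import r
print(r.finish_job())"
```

```text
the job is handed in; nothing more can be done
None
```

The job is handed in but no verdict came back: in the last pictures the pack lies against the end stop (about +169 mm past the flap, z 50 mm), the flap looks shut, the fingers are out of the chute, and the tape and relay look unmoved.

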